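Lift the brittle lid off the pot and hold it level

TASK

The white lid on the large terracotta pot is bone dry and brittle: pinch its grip gently (no more than 60 N from each finger), lift it straight up off the pot without tipping it or shifting the pot, and hold it still and level right over the pot, about 10 cm above the rim, so that I can look inside. Finish while still holding it there; leave the other pots and everything else as they are.

Things in the scene. Friction and masses are not known exactly. Their poses are not given: they have to be found in the camera images.
- white_lid: Round off-white clay lid, 0.15 to 0.29 kg. Origin: centre of the plate's underside, which rests on the pot's rim; z up. Plate 114 mm across, 9 mm thick. Below it a spigot 72 mm across reaches 11 mm down into the mouth, with some mm of play. On its middle stands a block grip, 44 mm along the lid's x axis, 18 mm wide along y (pinch here), top 48 mm above the origin.
- white_lid_grip (a point): The middle of the white lid's grip, 34 mm above the lid's origin and 14 mm below the grip's top; axes as the lid's.
- large_pot: Large terracotta flowerpot carrying the white lid, 110 mm across the rim, 92 mm high, about 0.5 kg, standing loose on the table. Origin: centre of its underside, z up.
- medium_pot: Medium terracotta flowerpot with an orange-brown lid fast on it, 100 mm across, 84 mm high, loose; to be left alone. Origin: centre of its underside.
- brown_lid: Orange-brown terracotta lid of the same design, 104 mm across, with an equal grip, on the medium pot; to be left alone. Origin: centre of the underside of its plate.
- small_pot: Small open terracotta flowerpot, 91 mm across, 76 mm high, loose; to be left alone. Origin: centre of its underside.
There are look-alikes about, which are no part of the job. Leave any yellow look-alike of the white_lid alone.

How it is judged:
By the outcome, as a careful person would: the job done as asked, in the order asked, and still so for the second after the job is handed in, while the arm keeps its last pose, push and grip.
It also fails if it takes over 32 s, if anything falls off the work surface, if the arm or the gripper's body presses on something with over 40 N, if the wrist force passes 120 N, or if a joint passes its speed limit or range.

ROBOT

A 6-joint arm with a two-finger parallel gripper is mounted at the origin on a cart in front of the work surface, level with it; the furniture and walls round the work are solid. World frame = base frame: x ahead of the robot, y to its left, z up, the work surface at z = 0. Lengths are in m, angles in rad, forces in N, time in s.
With the tool pointing down it reaches from about 0.3 to 0.85 m from the base axis. Payload 4.2 kg.
Tool frame: the origin (TCP) lies midway between the tips of the shut fingers; the grasp point (between the pads) lies 19 mm behind it; z points along the fingers, y is the line along which they close (so a half turn about z gives the same grasp; the last joint's range is limited). The gripper opens to 91 mm and grips with 3 to 60 N. Pads are 32 mm wide; open, the fingers measure 118 mm over their backs; the gripper's body (76 mm by 178 mm) begins 60 mm behind the grasp point.
Start: joints at [-1.165, 0.32, 1.565, -0, 1.257, -0.02], TCP at [0.238, -0.524, 0.214] pointing down, gripper open.
Joint ranges: [-3.11, 3.11], [-0.84, 2.01], [0.21, 2.61], [-1.34, 4.49], [0.05, 2.63], [-2.56, 2.56]. Speed limits (rad/s): [2.57, 2.57, 3.14, 3.14, 3.14, 3.14].

INTERFACE

Orientations are given as a unit quaternion [x, y, z, w].
In Python, from cell import * gives the robot as it stands.
- The arm moves only by the tool arm_command, never from a script. Its argument "commands" is a list of rows, each a list of 6 numbers: the shift along the world's x, y, z in mm, then the turn, a rotation vector about the world's x, y, z in rad. In form: [[tx, ty, tz, ax, ay, az], ...]. A call has 1 to 12 rows; each row is the pose to reach, as a shift and turn from the pose commanded when the call began; what a row does not reach only later rows make up. A row lasts 1/8 s, in which the tool goes at most 62.5 mm and 10.7 degrees, less where a joint would pass 70% of its speed; a pose out of reach is approached as far as the arm can. A call with a gripper value outside its range is refused whole. "grip" is the opening, from 0 (shut) to 1 (fully open), set as the call begins (left out, the last holds). The fingers move at their own pace and stop on an object; the grip force is fixed at half the most. Time passes only in rows, so rows that repeat a pose let the fingers close. It gives the time, the measured TCP pose, the force, the opening and the grip force at its end, in the units of the state.
- observe(): the state, without advancing time (a new reading comes with each control period).
- get_image(name): name is "scene" or "top" or "wrist"; returns a dict with "image" (400x640x3 uint8, red, green, blue), "z_map" (400x640 float32, m along the optical axis (not along the pixel's ray), 0 where there is no reading), "camera_matrix" (3x3 intrinsics, pixels), "world_to_cam" (4x4, takes a point from world to camera coordinates). Camera axes: x right, y down, z forward; pixel columns grow to the right and rows downward; lengths in m; the calibration is good to about 2 mm. A picture is of the moment at which its call begins.
- job_done(): hands the job in; it is judged then, once.
The state is a dict: "clock": time; "qpos": joint angles; "qd": joint speeds; "joint_efforts": joint torques, N m; "eef_pos": TCP position; "tcp_rot": TCP orientation; "force": force on the tool from outside, world axes, zero at the start; "wrist_torque": the same for the moment, N m; "width": finger opening in m; "finger_force": force on a finger pad.
Only numpy, scipy, OpenCV 4.12 (cv2) and the standard library are available. Lean on these libraries where they do the work, as an engineer would, in place of code of your own. Each camera call takes 0.05 s, during which the arm holds its last target. There are 200 camera calls.

## Working session

There is one attempt and no reset: what is moved stays moved. The work goes in short steps, Python scripts to look and compute and a tool call to move; the robot and the scene stay as the last step left them, time stands still between calls to the robot, and variables do not carry over. Pictures are saved under pics/ and viewed, at most 10 in all, crops included, and the job is handed in when it is done.

Besides the shell and the picture viewer there is one more tool, called as name(argument=value, ...), one argument or row to a line, values as JSON. arm_command: Moves the arm, as the interface text tells. Its arguments: {"type":"object","properties":{"commands":{"type":"array"},"grip":{"type":"number"}},"required":["commands"]}

```bash
mkdir -p pics; python3 - <<'E'
from cell import *
import cv2,numpy as np
for n in("scene","top"):
    d=get_image(n); np.savez(f"{n}.npz",**d); cv2.imwrite(f"pics/{n}0.png",d["image"][:,:,::-1])
s=observe();print(s)
E
```

```text
{'clock': 0.1, 'qpos': array([-1.16500261e+00,  3.20228025e-01,  1.56557631e+00, -2.90999455e-05,
        1.25738566e+00, -1.99932104e-02]), 'qd': array([ 0.00161837,  0.00060711, -0.00499974, -0.00061168, -0.0017232 ,
        0.00109273]), 'joint_efforts': array([ 8.42586560e-04, -4.13331985e+01, -2.32510310e+01,  7.29210279e-02,
        4.21994249e-02, -5.44593661e-05]), 'eef_pos': array([ 0.2373111 , -0.52324048,  0.21319684]), 'tcp_rot': array([ 9.77422389e-01,  2.11293246e-01, -1.66690913e-04, -7.81203762e-04]), 'force': array([-0.64944586, -0.06792258,  0.43978204]), 'wrist_torque': array([0.06835572, 0.02772633, 0.00521388]), 'finger_force': 0.0, 'width': 0.09096590717316375}
```

View pics/scene0.png

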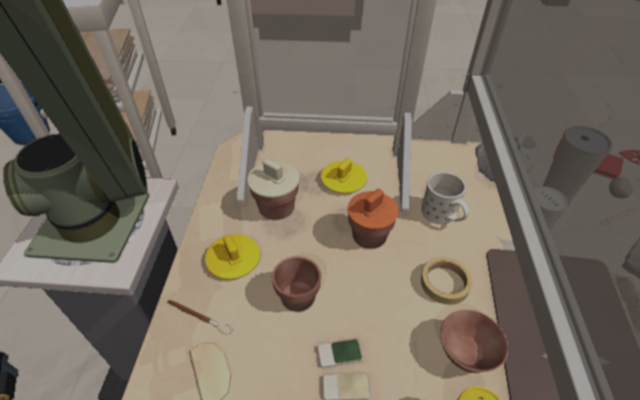

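View pics/top0.png

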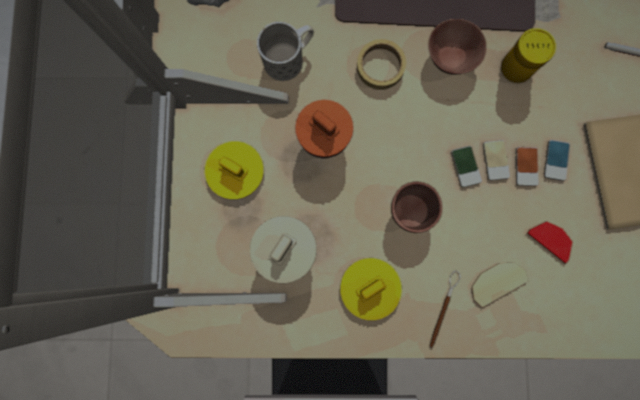

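The scene view shows the white lid on the large pot at (273,175), with the top view placing it at (282,250). A low wall runs beside it at top (220,300). Look-alikes in the top view are yellow lids at (234,170) and (371,290) lying on the table, and the orange-brown lid at (324,128). The white one on the large pot fits the description, so I'll measure it and check a close crop.

```bash
cat > h.py <<'E'
import numpy as np,cv2
def cloud(d):
    K=d["camera_matrix"];z=d["z_map"].astype(float);v,u=np.mgrid[:z.shape[0],:z.shape[1]]
    P=np.stack([(u-K[0,2])/K[0,0]*z,(v-K[1,2])/K[1,1]*z,z],-1)
    T=np.linalg.inv(d["world_to_cam"]);W=P@T[:3,:3].T+T[:3,3];W[z==0]=np.nan;return W
def ray(d,u,v,h):
    T=np.linalg.inv(d["world_to_cam"]);r=T[:3,:3]@np.linalg.solve(d["camera_matrix"],[u,v,1.]);c=T[:3,3]
    return c+r*(h-c[2])/r[2]
E
python3 - <<'E'
from h import *
np.set_printoptions(precision=4,suppress=True)
for n,(u0,v0,r) in {"top":(282,250,40),"scene":(273,180,32)}.items():
    d=dict(np.load(n+".npz"));W=cloud(d);print(n,"cam",np.linalg.inv(d["world_to_cam"])[:3,3])
    im=d["image"];hsv=cv2.cvtColor(im,cv2.COLOR_RGB2HSV)
    w=W[v0-r:v0+r,u0-r:u0+r].reshape(-1,3)
    for lo,hi in((.09,.112),(.128,.15)):
        p=w[(w[:,2]>lo)&(w[:,2]<hi)]
        if len(p)<5: print(lo,len(p));continue
        (c,s,a)=cv2.minAreaRect(p[:,:2].astype(np.float32)*1000); print(lo,len(p),"z",np.median(p[:,2]),"rect",c,s,a,"mean",p.mean(0))
    crop=im[v0-50:v0+50,u0-60:u0+60];cv2.imwrite(f"pics/{n}_c.png",cv2.resize(crop,None,fx=3,fy=3,interpolation=2)[:,:,::-1])
d=dict(np.load("top.npz"));W=cloud(d)
for nm,(u,v) in dict(wallR=(220,300),wallL=(230,88),wallback=(163,200),glass=(60,200),post=(60,320),endR=(280,298),endL=(285,97),yel=(371,290),pot=(416,207),or_=(324,125)).items(): print(nm,W[v,u])
a=cv2.imread("pics/top_c.png");b=cv2.imread("pics/scene_c.png");cv2.imwrite("pics/crops.png",np.hstack([a,b]))
E
```

```text
top cam [0.3797 0.005  0.9433]
0.09 3175 z 0.09874262198807138 rect (413.9744567871094, 80.5763168334961) (112.50860595703125, 111.94635772705078) 89.83045196533203 mean [0.4127 0.0799 0.0989]
0.128 297 z 0.1379958519620912 rect (413.6412048339844, 80.69268035888672) (18.064592361450195, 43.28826141357422) 57.67362594604492 mean [0.4134 0.0804 0.1376]
scene cam [ 0.5652 -0.5836  0.735 ]
0.09 1298 z 0.09947527304663761 rect (404.33917236328125, 114.42214965820312) (111.7149429321289, 182.76943969726562) 18.72154998779297 mean [0.4171 0.0705 0.0995]
0.128 167 z 0.1379207715498587 rect (415.8843078613281, 81.15569305419922) (18.09600067138672, 44.51398468017578) 55.56317901611328 mean [0.4167 0.0779 0.1368]
wallR [0.3282 0.1858 0.0944]
wallL [0.7027 0.1799 0.0874]
wallback [0.4967 0.286  0.1052]
glass [0.4547 0.2975 0.4082]
post [0.3274 0.2834 0.417 ]
endR [0.3275 0.0914 0.025 ]
endL [0.7074 0.086  0.0256]
yel [ 0.3433 -0.0711  0.06  ]
pot [ 0.4963 -0.1637  0.0041]
or_ [0.6212 0.0103 0.1282]
```

View pics/crops.png

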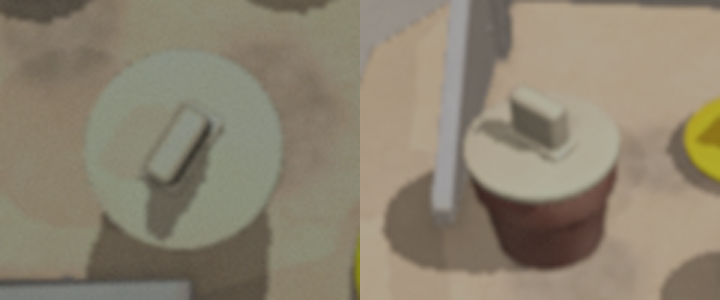

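The crops show an off-white lid with a block grip on the terracotta pot, with the grip running from lower left to upper right in the top view (around crop pixel (180,145)). So this is the target: grip at about (0.4145, 0.081), closing axis at about 57°. I'll go above it first.

arm_command(
  commands=[
    [10,38,6,0,0,0.16],
    [24,82,10,0,0,0.34],
    [40,132,12,0,0,0.52],
    [56,186,14,0,0,0.7],
    [72,240,14,0,0,0.88],
    [88,296,14,0,0,1.06],
    [104,352,14,0,0,1.24],
    [120,408,14,0,0,1.42],
    [136,462,14,0,0,1.6],
    [152,516,12,0,0,1.78],
    [166,566,10,0,0,1.96],
    [176,604,6,0,0,2.14],
  ],
  grip=1,
)

```text
clock: 1.6
eef_pos: [0.4137, 0.0824, 0.2198]
tcp_rot: [0.28, 0.96, 0.0, 0.0]
force: [-0.0, -0.4, 0.3]
width: 0.0914
finger_force: 0.0
```

arm_command(
  commands=[
    [0,0,0,0,0,0],
    [0,0,0,0,0,0],
  ],
)

```text
clock: 1.85
eef_pos: [0.4131, 0.0799, 0.2197]
tcp_rot: [0.284, 0.959, -0.0, -0.0]
force: [-0.1, -0.2, -0.7]
width: 0.0908
finger_force: 0.0
```

```bash
python3 - <<'E'
from cell import *
from h import *
from scipy.spatial.transform import Rotation as R
np.set_printoptions(precision=4,suppress=True)
d=get_image("wrist");s=observe();cv2.imwrite("pics/w1.png",d["image"][:,:,::-1])
y=R.from_quat(s["tcp_rot"]).as_matrix();print(s["clock"],s["eef_pos"],y[:,2],"yaw y",np.degrees(np.arctan2(y[1,1],y[0,1])),s["qpos"],s["force"])
W=cloud(d).reshape(-1,3);W=W[np.hypot(W[:,0]-.4145,W[:,1]-.081)<.065]
for lo,hi in((.09,.112),(.13,.15)):
    p=W[(W[:,2]>lo)&(W[:,2]<hi)]
    if len(p)>5: print(lo,len(p),np.median(p[:,2]),cv2.minAreaRect(p[:,:2].astype(np.float32)*1000),p.mean(0))
E
```

```text
1.9 [0.4131 0.0795 0.2199] [-0.0006 -0.0004 -1.    ] yaw y 56.91732956617143 [ 0.1632  0.0701  1.8729 -0.0004  1.1992 -0.8301] [ 0.1995  0.5345 -0.1624]
0.09 7735 0.09903032995209071 ((415.281494140625, 82.59838104248047), (112.7262954711914, 112.92465209960938), 24.440980911254883) [0.4121 0.0846 0.0991]
0.13 835 0.1385469033313927 ((415.412841796875, 82.33103942871094), (17.02590560913086, 44.13487243652344), 57.54897689819336) [0.4139 0.0835 0.1382]
```

View pics/w1.png

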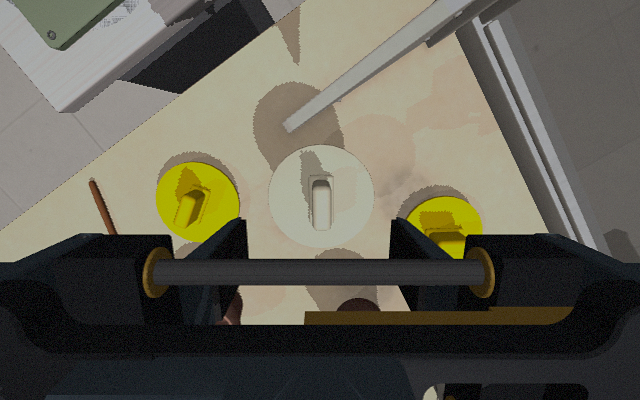

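The wrist view shows the grip at (320,203), square to the fingers and nearly centred between them (inner edges at 247 and 390). I'll correct slightly, lower to just above the grip, and look again.

arm_command(
  commands=[
    [1,1,-15,0,0,0],
    [1,1,-35,0,0,0],
    [1,1,-52,0,0,0],
    [1,1,-62,0,0,0],
    [1,1,-62,0,0,0],
    [1,1,-62,0,0,0],
  ],
)

```text
clock: 2.65
eef_pos: [0.415, 0.0811, 0.1586]
tcp_rot: [0.284, 0.959, 0.0, 0.001]
force: [0.8, 0.9, 0.3]
width: 0.0912
finger_force: 0.0
```

```bash
python3 - <<'E'
from cell import *
from h import *
from scipy.spatial.transform import Rotation as R
np.set_printoptions(precision=4,suppress=True)
P=[]
for i in range(5):
    d=get_image("wrist");s=observe();P.append(s["eef_pos"])
cv2.imwrite("pics/w2.png",d["image"][:,:,::-1])
p0=np.mean(P,0);M=R.from_quat(s["tcp_rot"]).as_matrix();print(s["clock"],p0,np.std(P,0),s["force"])
W=cloud(d)
T=(W-p0)@M  # tool frame
Tv=T.reshape(-1,3);z=W[...,2].reshape(-1)
p=Tv[(z>.13)&(z<.145)&(abs(Tv[:,1])<.02)&(abs(Tv[:,0])<.05)]
print(len(p),cv2.minAreaRect(p[:,:2].astype(np.float32)*1000),p[:,1].min(),p[:,1].max())
f=Tv[(Tv[:,2]>-.02)&(Tv[:,2]<.006)&(abs(Tv[:,1])>.03)&(abs(Tv[:,1])<.07)&(abs(Tv[:,0])<.03)]
print(len(f),"L inner",f[f[:,1]<0][:,1].max() if (f[:,1]<0).any() else 0,"R inner",f[f[:,1]>0][:,1].min() if (f[:,1]>0).any() else 0)
E
```

```text
2.9 [0.4149 0.0813 0.1585] [0.0001 0.0001 0.0001] [-0.6194 -0.0074  0.4364]
1389 ((1.0752849578857422, 1.3601737022399902), (17.7911376953125, 42.57645797729492), 89.49484252929688) -0.007428390730932467 0.010421262978609508
986 L inner -0.04435009744441672 R inner 0.046296729743547926
```

View pics/w2.png

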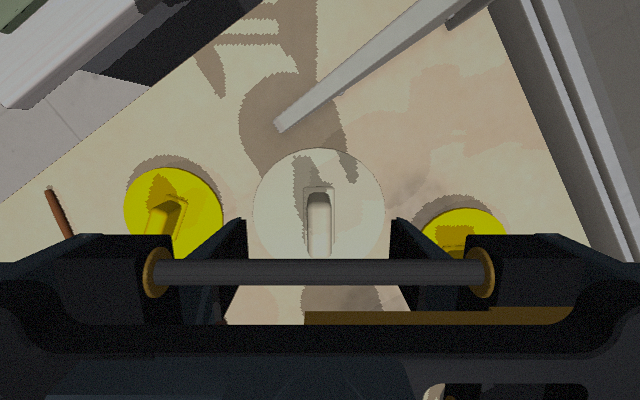

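The grip is at (319,223) between fingers at 247 and 390. In the camera frame, its centre is within 0.5 mm of the fingers' midpoint and it is square to them. I'll descend so the tips sit just above the plate, then close.

arm_command(
  commands=[
    [0,0,-10,0,0,0],
    [0,0,-22,0,0,0],
    [0,0,-33,0,0,0],
    [0,0,-42,0,0,0],
    [0,0,-48,0,0,0],
    [0,0,-50,0,0,0],
    [0,0,-50,0,0,0],
  ],
)

```text
clock: 3.78
eef_pos: [0.4146, 0.0813, 0.108]
tcp_rot: [0.284, 0.959, 0.0, 0.0]
force: [0.0, -0.8, 0.6]
width: 0.0916
finger_force: 0.0
```

arm_command(
  commands=[
    [0,0,0,0,0,0],
    [0,0,0,0,0,0],
    [0,0,0,0,0,0],
    [0,0,0,0,0,0],
    [0,0,0,0,0,0],
    [0,0,0,0,0,0],
  ],
  grip=0.4,
)

```text
clock: 4.53
eef_pos: [0.4145, 0.0813, 0.108]
tcp_rot: [0.284, 0.959, 0.0, -0.0]
force: [0.6, -0.1, 0.4]
width: 0.0367
finger_force: 0.0
```

arm_command(
  commands=[
    [0,0,0,0,0,0],
    [0,0,0,0,0,0],
    [0,0,0,0,0,0],
  ],
  grip=0.23,
)

```text
clock: 4.9
eef_pos: [0.4145, 0.0813, 0.108]
tcp_rot: [0.284, 0.959, 0.0, 0.0]
force: [0.1, 0.0, 0.0]
width: 0.0208
finger_force: 0.0
```

arm_command(
  commands=[
    [0,0,0,0,0,0],
    [0,0,0,0,0,0],
    [0,0,0,0,0,0],
    [0,0,0,0,0,0],
  ],
  grip=0,
)

```text
clock: 5.4
eef_pos: [0.4148, 0.0814, 0.108]
tcp_rot: [0.284, 0.959, 0.0, 0.0]
force: [0.7, 1.2, -0.4]
width: 0.0177
finger_force: 30.0
```

Gripped at 17.7 mm and 30 N per finger, with little side force. I'll lift slowly and straight until the spigot clears the mouth.

arm_command(
  commands=[
    [0,0,1,0,0,0],
    [0,0,3,0,0,0],
    [0,0,5,0,0,0],
    [0,0,7,0,0,0],
    [0,0,9,0,0,0],
    [0,0,11,0,0,0],
    [0,0,13,0,0,0],
    [0,0,15,0,0,0],
    [0,0,17,0,0,0],
    [0,0,19,0,0,0],
    [0,0,20,0,0,0],
    [0,0,20,0,0,0],
  ],
)

```text
clock: 6.9
eef_pos: [0.4145, 0.0813, 0.128]
tcp_rot: [0.284, 0.959, 0.0, 0.0]
force: [-0.4, 0.4, -1.6]
width: 0.0181
finger_force: 30.0
```

```bash
python3 - <<'E'
from cell import *
from h import *
d=get_image("scene");cv2.imwrite("pics/s2.png",cv2.resize(d["image"][100:300,150:450],None,fx=2,fy=2)[:,:,::-1]);s=observe();print(s["force"],s["wrist_torque"],s["width"],s["finger_force"])
E
```

```text
[ 0.06697643  0.60139584 -1.92114398] [ 0.06426562 -0.1652568   0.02704226] 0.018094824353729253 29.98397469520569
```

View pics/s2.png

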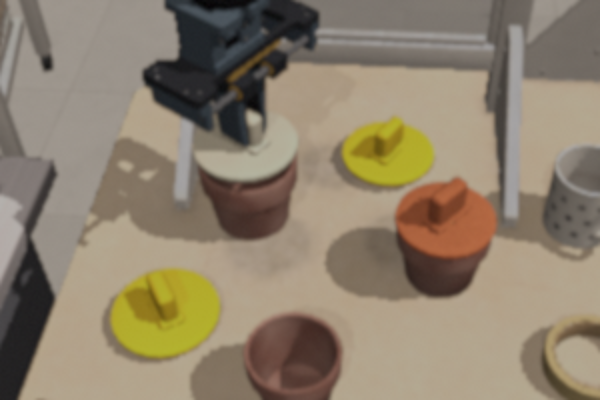

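The lid, at (247,147) in the crop, is held level above the pot, and the pot stays at (250,200). The load is about 2 N, which is the lid alone. I'll lift the remaining 80 mm.

arm_command(
  commands=[
    [0,0,3,0,0,0],
    [0,0,9,0,0,0],
    [0,0,17,0,0,0],
    [0,0,26,0,0,0],
    [0,0,36,0,0,0],
    [0,0,46,0,0,0],
    [0,0,56,0,0,0],
    [0,0,65,0,0,0],
    [0,0,72,0,0,0],
    [0,0,77,0,0,0],
    [0,0,80,0,0,0],
    [0,0,80,0,0,0],
  ],
)

```text
clock: 8.45
eef_pos: [0.4145, 0.0813, 0.208]
tcp_rot: [0.284, 0.959, 0.0, 0.0]
force: [1.0, 0.6, -2.2]
width: 0.0177
finger_force: 30.0
```

arm_command(
  commands=[
    [0,0,0,0,0,0],
    [0,0,0,0,0,0],
    [0,0,0,0,0,0],
    [0,0,0,0,0,0],
  ],
)

```text
clock: 8.95
eef_pos: [0.4145, 0.0813, 0.2079]
tcp_rot: [0.284, 0.959, 0.0, -0.0]
force: [1.0, 0.5, -2.0]
width: 0.0178
finger_force: 30.0
```

```bash
python3 - <<'E'
from cell import *
from h import *
np.set_printoptions(precision=4,suppress=True)
d=get_image("scene");cv2.imwrite("pics/s3.png",cv2.resize(d["image"][50:300,150:450],None,fx=2,fy=2)[:,:,::-1]);s=observe();print(s["clock"],s["eef_pos"],s["qd"],s["force"],s["width"],s["finger_force"])
W=cloud(d);w=W.reshape(-1,3);m=np.hypot(w[:,0]-.4145,w[:,1]-.081)<.056
p=w[m&(w[:,2]>.19)&(w[:,2]<.212)];c=np.c_[p[:,:2],np.ones(len(p))]
k=np.linalg.lstsq(c,p[:,2],rcond=None)[0]
for _ in range(3):
    g=abs(c@k-p[:,2])<.002;k=np.linalg.lstsq(c[g],p[g,2],rcond=None)[0]
print("plate z",p[g,2].mean(),"tilt deg",np.degrees(np.hypot(*k[:2])),g.sum(),len(p))
d=get_image("wrist");W=cloud(d).reshape(-1,3)
d=get_image("top");W=cloud(d).reshape(-1,3)
E
```

```text
9.0 [0.4145 0.0813 0.2079] [-0.      0.0006 -0.0015 -0.0008 -0.0012 -0.0005] [ 0.1446 -0.3998 -1.7866] 0.01773375694269743 29.983985424041748
plate z 0.1994017938586645 tilt deg 0.3987521902992439 952 1231
```

View pics/s3.png

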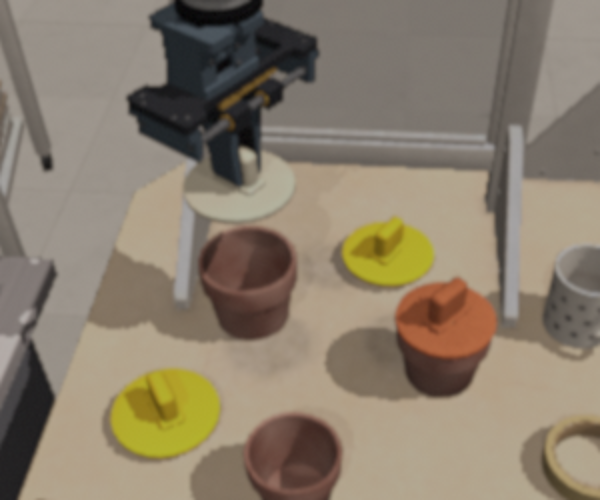

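The lid, at (240,185), hangs level (0.4° tilt) with its plate raised 100 mm. The pot at (250,280) is open and hasn't moved.

```bash
python3 -c "
from cell import *
print(job_done())"
```

```text
the job is handed in; nothing more can be done
None
```

The job is handed in: the white lid is held still and level (about 0.4° tilt) about 10 cm above the large pot's rim, gripped at 30 N per finger, and the pots show no movement in the camera view.

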